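# Point out the mouldy dish and its sample pot for the lab log

## Robot

A 7-joint arm with a two-finger parallel gripper is mounted at the origin on the work surface. World frame = base frame: x ahead of the robot, y to its left, z up, the work surface at z = 0. Lengths are in m, angles in rad, forces in N, time in s.
With the tool pointing down it reaches from about 0.425 to 0.925 m from the base axis. Payload 6.8 kg.
Tool frame: the origin (TCP) lies between the finger pads, 19 mm behind the fingertips; this is the grasp point; x points along the fingers, y is the direction in which the jaws open and shut, and the axes are right-handed (so a half turn about x gives the same grasp; the last joint's range is limited). The gripper opens to 85 mm and grips with 20 to 120 N. Pads are 22 mm wide; open, the fingers measure 114 mm over their backs; the gripper's body (76 mm by 85 mm) begins 54 mm behind the grasp point. The pads swing forward as they close: fully open they stand 13 mm farther back than shut.
Start: joints at [-1.27, 0.477, 0.022, 1.555, -0.011, 1.109, -0.083], TCP at [0.268, 0.619, 0.25] pointing down, gripper open.
Joint ranges: [-2.96, 2.96], [-0.34, 2.1], [-1.41, 1.46], [0.24, 2.44], [-1.37, 4.51], [0.17, 1.92], [-2.96, 2.96]. Speed limits (rad/s): [2.39, 2.39, 3.14, 3.14, 3.14, 3.14, 3.14].

## Interface

Orientations are given as a rotation vector (axis times angle).
In Python, from bench import r, viewer, nets gives the robot as it stands.
- The arm moves only by the shell command python3 -m pendant 'ROWS' [FORCE]. ROWS is JSON, one flat list of numbers, 5 for each row, row after row: the finger opening in mm, from 0 to 85.4, then the shift along the tool's x, y, z in mm, then the turn about the tool's x in rad. A call has 1 to 20 rows; each row shifts and turns the commanded pose from where the row before left it, along the tool's axes as they then stand; what a row does not reach is not made up. A row lasts 1/8 s, in which the tool goes at most 62.5 mm and 10.7 degrees, less where a joint would pass 70% of its speed; a pose out of reach is approached as far as the arm can. A call with a gripper value outside its range is refused whole. The fingers move at their own pace and stop on an object; FORCE is the grip in N (left out, the last holds). Time passes only in rows, so rows that do not move let the fingers close. It gives the time, the measured TCP pose, the force and the opening at its end, in the units of the state.
- r.get_obs(): the state, without advancing time (a new reading comes with each control period).
- viewer.grab_frame(name): name is "scene" or "side" or "wrist"; returns (picture, depth): 400x640x3 uint8, red, green, blue; 400x640 float32, m along the optical axis (not along the pixel's ray), 0 where there is no reading.
- viewer.calibration(name): a dict with "mtx" (3x3 intrinsics, pixels), "world_to_cam" (4x4, takes a point from world to camera coordinates). Camera axes: x right, y up, looking along -z (the intrinsics and any distortion apply to the point x, -y, -z); pixel columns grow to the right and rows downward; lengths in m; the calibration is good to about 2 mm. The wrist camera is an equidistant fisheye: a pixel r from the principal point sees the ray r / f radians off the axis. A picture is of the moment at which its call begins: read the wrist's pose just before it. calibration takes no time and is no camera call; for the wrist camera it gives the pose at the moment of the call.
- r.hand_in(): hands the job in, once; it reports no verdict.
Trained networks look in the newest picture that a camera, given by its name, has taken for a name from the list of things; names that differ only in an ending like _2 or _b are one class to them, and where a whole thing is asked for, a point or a joint stands for the part that bears it (a point fixed in the world has none). Each returns a list of dicts, best first, with "score" (0 to 1); they miss things now and then, are a little off and sometimes report something else, mostly with a low value. They report only what shows in the picture. A call takes as long as a camera call. They do not tell look-alikes from the thing itself.
- nets.look_for(name, camera): "location" ([x, y, z] in m, in world coordinates, good to about 4 mm: the middle of the surface that is visible of it).
- nets.silhouettes(name, camera): "mask" (400x640 bool, what is visible of it).
The state is a dict: "clock": time; "joints": joint angles; "qvel": joint speeds; "tau": joint torques, N m; "tcp_pos": TCP position; "orientation": TCP orientation; "contact_force": force on the tool from outside, world axes, zero at the start; "moment": the same for the moment, N m; "grip_width": finger opening in m.
Only numpy, scipy, OpenCV 4.12 (cv2) and the standard library are available. Lean on these libraries where they do the work, as an engineer would, in place of code of your own. Each camera call takes 0.05 s, during which the arm holds its last target. There are 200 camera calls.

## Task

A colleague is filling in the log of the water samples on the black tray. Show her which culture dish has gone mouldy and which pot it was plated from: point straight down at the dark mould colony in the dish, with the fingertips just above the lid (about two centimetres), and stay there for two seconds, then point in the same way at the lid of the blue-capped pot for two seconds, and then take the hand away from over the tray. The fingers must not touch the tray or anything on it, and must not point at any other dish or vessel.

Things in the scene. Friction and masses are not known exactly. Their poses are not given: they have to be found in the camera images.
- tray: Black tray, fixed to the bench. Flat floor 300 mm (its x) by 400 mm (its y), 4 mm thick; flared rim 24 mm above the bench, reaching 18 mm outwards past the floor. Origin: centre of its underside; z up. Turned by up to 0.3 rad. On its floor stand, loose and upright, two dishes in the half towards the robot (-x) and four vessels in a row in the far half.
- mouldy_dish: Closed clear petri dish, 90 mm across, 15 mm high, amber agar inside with small cream colonies and one large mould colony: 34 mm across, dark green with a white margin, seen through the lid. Origin: centre of its underside. The colony's centre lies 20 mm from the dish's axis along its +x; the dish is turned any way.
- mould (a point): Point on the upper face of the mouldy dish's lid, straight above the centre of the mould colony (15 mm above the dish's underside, 19 mm above the bench). This is what to point at first.
- clean_dish: The other closed petri dish, same size (90 mm across, 15 mm high), amber agar with small cream colonies only, no mould. Origin: centre of its underside. Not to be pointed at.
- clean_top (a point): Centre of the clean dish's lid, on its upper face.
- blue_pot: White sample pot with a blue screw cap, 65 mm across the cap, 75 mm tall. Origin: centre of its underside. The pot to point at second.
- blue_pot_top (a point): Centre of the upper face of the blue cap, 75 mm above the pot's underside, 79 mm above the bench.
- yellow_pot: The same pot with a yellow screw cap, 65 mm across, 75 mm tall. Origin: centre of its underside. Not to be pointed at.
- yellow_pot_top (a point): Centre of the upper face of the yellow cap.
- bottle: Small clear bottle with a white screw cap and a blank paper band, 50 mm across, 92 mm tall, the tallest thing on the tray. Origin: centre of its underside. Not to be pointed at.
- bottle_top (a point): Centre of the upper face of the white cap.
- foil_beaker: Short glass beaker covered with aluminium foil, 51 mm across, 37.5 mm tall. Origin: centre of its underside. Not to be pointed at.
- foil_top (a point): Centre of the upper face of the foil cover.
Not all that is in view belongs to the job. Leave any red look-alike of the blue_pot alone.

How it is judged:
By the outcome, as a careful person would: the job done as asked, in the order asked, and still so for the second after the job is handed in, with the robot touching nothing.
It also fails if it takes over 48 s, if anything falls off the work surface, if the arm or the gripper's body presses on something with over 40 N, if the wrist force passes 120 N, or if a joint passes its speed limit or range.

## Working session

There is one attempt and no reset: what is moved stays moved. The work goes in short steps, Python scripts to look and compute and a shell command to move; the robot and the scene stay as the last step left them, time stands still between calls to the robot, and variables do not carry over. Pictures are saved under pics/ and viewed, about 8 in all and at most 12, crops included, and the job is handed in when it is done.

```bash
mkdir -p pics
cat > h.py <<'E'
from bench import r, viewer, nets
import numpy as np, cv2
from scipy.spatial.transform import Rotation as R
def save(n,p,s=1,box=None):
    if box: p=p[box[1]:box[3],box[0]:box[2]]
    cv2.imwrite('pics/'+n,cv2.resize(p[...,::-1],None,fx=s,fy=s,interpolation=cv2.INTER_CUBIC))
def pix(P,c):
    q=c['world_to_cam']@np.r_[P,1]; k=c['mtx']; return [round(k[0,0]*q[0]/-q[2]+k[0,2]),round(k[1,1]*-q[1]/-q[2]+k[1,2])]
def plane(u,v,z,c):
    k=c['mtx']; M=np.linalg.inv(c['world_to_cam']); d=M[:3,:3]@np.array([(u-k[0,2])/k[0,0],-(v-k[1,2])/k[1,1],-1]); o=M[:3,3]
    return o+d*(z-o[2])/d[2]
E
python3 - <<'E'
from h import *
o=r.get_obs(); print(o['clock'],o['tcp_pos'],R.from_rotvec(o['orientation']).as_matrix().round(3))
for cam in('scene','side'):
    p,d=viewer.grab_frame(cam); save(cam+'0.png',p); c=viewer.calibration(cam)
    print(cam,{k:(v.shape if hasattr(v,'shape') else v) for k,v in c.items()})
    for n in('mouldy_dish','clean_dish','blue_pot','yellow_pot','bottle','foil_beaker','tray','mould'):
        for x in nets.look_for(n,cam)[:3]: print(n,round(x['score'],2),np.round(x['location'],3),pix(x['location'],c))
E
```

```text
0.0 [0.26810396 0.61885789 0.24902614] [[-0.001  0.398  0.918]
 [-0.002  0.918 -0.398]
 [-1.    -0.002  0.   ]]
scene {'mtx': (3, 3), 'world_to_cam': (4, 4)}
mouldy_dish 0.82 [ 0.484 -0.011  0.022] [320, 176]
clean_dish 0.82 [0.522 0.127 0.019] [378, 175]
clean_dish 0.65 [0.641 0.056 0.064] [370, 203]
clean_dish 0.36 [0.673 0.145 0.081] [415, 199]
blue_pot 0.96 [ 0.614 -0.267  0.074] [218, 228]
blue_pot 0.96 [ 0.503 -0.275  0.074] [208, 191]
blue_pot 0.88 [ 0.766 -0.228  0.073] [251, 285]
yellow_pot 0.59 [0.669 0.147 0.077] [415, 198]
bottle 0.58 [0.642 0.057 0.066] [371, 203]
foil_beaker 0.91 [ 0.625 -0.034  0.039] [329, 215]
tray 0.66 [0.572 0.034 0.003] [349, 202]
mould 0.59 [ 0.483 -0.011  0.017] [320, 178]
mould 0.41 [ 0.62  -0.032  0.036] [329, 215]
side {'mtx': (3, 3), 'world_to_cam': (4, 4)}
mouldy_dish 0.76 [ 0.473 -0.019  0.02 ] [243, 249]
clean_dish 0.91 [0.519 0.113 0.023] [260, 200]
clean_dish 0.23 [0.618 0.045 0.06 ] [315, 198]
blue_pot 0.96 [ 0.482 -0.29   0.074] [270, 373]
blue_pot 0.94 [ 0.592 -0.282  0.079] [359, 345]
blue_pot 0.81 [ 0.74  -0.242  0.072] [451, 300]
yellow_pot 0.81 [0.656 0.139 0.076] [323, 163]
bottle 0.72 [0.661 0.138 0.078] [325, 162]
bottle 0.64 [0.619 0.043 0.06 ] [316, 199]
foil_beaker 0.63 [ 0.614 -0.03   0.04 ] [323, 232]
tray 0.62 [ 0.538 -0.027  0.006] [281, 252]
mould 0.8 [ 0.475 -0.019  0.021] [245, 249]
mould 0.33 [ 0.537 -0.025  0.006] [280, 251]
```

View pics/scene0.png

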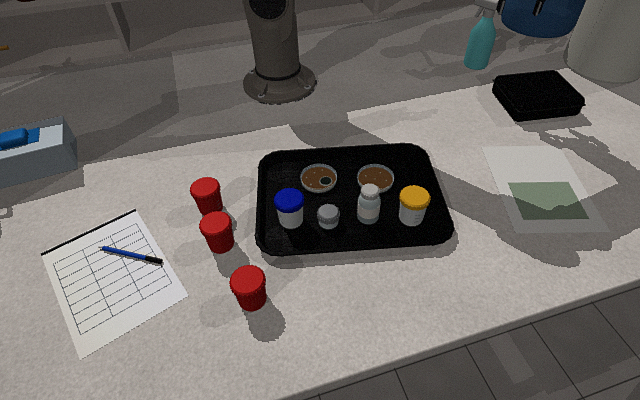

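View pics/side0.png

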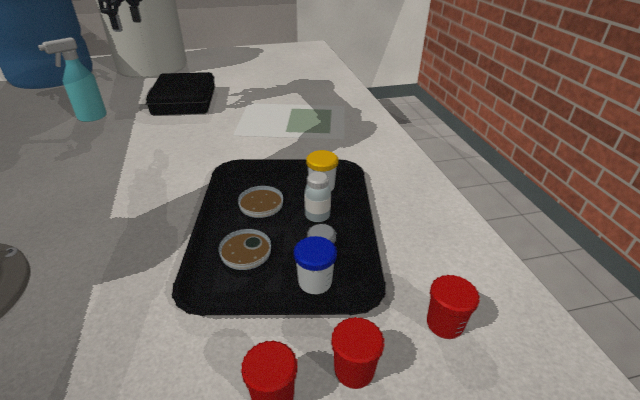

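The mouldy dish is the left one in the scene view (319,179), with its dark colony at about (326,182); in the side view the colony is at (252,242). Things that could be mistaken for it are the clean dish (376,178) and the foil beaker (328,215). The blue-capped pot is at (289,197). The red look-alikes at (206,190), (216,225) and (249,283) are off the tray, and the yellow pot is at (414,198). I'll measure both targets and check them in a close crop.

```bash
cat > m.py <<'E'
from h import *
def meas(cam,box):
    p,d=viewer.grab_frame(cam); c=viewer.calibration(cam); k=c['mtx']; M=np.linalg.inv(c['world_to_cam'])
    v,u=np.mgrid[:400,:640]; Q=np.stack([(u-k[0,2])/k[0,0]*d,-(v-k[1,2])/k[1,1]*d,-d,np.ones_like(d)],-1)@M.T
    h=cv2.cvtColor(p,cv2.COLOR_RGB2HSV); f=p.astype(int)
    W=(abs(Q[...,0]-.57)<.25)&(abs(Q[...,1])<.25)&(d>0)
    for n,m in(('blue',(f[...,2]>f[...,0]+50)&(f[...,2]>f[...,1]+50)),('yellow',(f[...,0]>f[...,2]+90)&(f[...,1]>f[...,2]+60))):
        P=Q[m&W&(Q[...,2]>.074)][:,:3]
        (x,y),rad=cv2.minEnclosingCircle(P[:,:2].astype(np.float32)); print(cam,n,len(P),'z',np.median(P[:,2]).round(4),'c',round(x,4),round(y,4),rad,P.mean(0).round(4))
    x0,y0,x1,y1=box; S=p[y0:y1,x0:x1]; dark=(S.max(2)<75).astype(np.uint8)
    nn,lab,st,ce=cv2.connectedComponentsWithStats(dark)
    for i in range(1,nn):
        if 15<st[i,4]: print(' dark',st[i],ce[i]+[x0,y0],plane(*(ce[i]+[x0,y0]),.016,c)[:2].round(4))
    return p,c
p,c=meas('scene',(312,174,334,192)); a=p[150:250,250:450]
p2,c2=meas('side',(230,232,268,264)); b=p2[150:300,180:390]
A=cv2.resize(a,(800,400),interpolation=2); save('crop.png',A); save('crop2.png',b,3.5)
E
python3 m.py
```

```text
scene blue 520 z 0.0779 c 0.5807 -0.111 0.03344433754682541 [ 0.5834 -0.1111  0.0779]
scene yellow 507 z 0.0775 c 0.66 0.151 0.03309977427124977 [0.6615 0.1499 0.0775]
 dark [  0   0  22  15 173] [321.2716763  180.02890173] [ 0.4917 -0.0103]
 dark [10 12 12  6 32] [329.59375 189.59375] [ 0.5293 -0.001 ]
side blue 1019 z 0.0793 c 0.581 -0.1077 0.03409941494464874 [ 0.579  -0.112   0.0791]
side yellow 440 z 0.0796 c 0.6581 0.1526 0.033692676573991776 [0.6573 0.1485 0.0792]
 dark [ 16   5  14  10 115] [252.37391304 241.80869565] [4.904e-01 4.000e-04]
 dark [32 26  6  6 18] [265.44444444 261.5       ] [ 0.5063 -0.0539]
```

View pics/crop2.png

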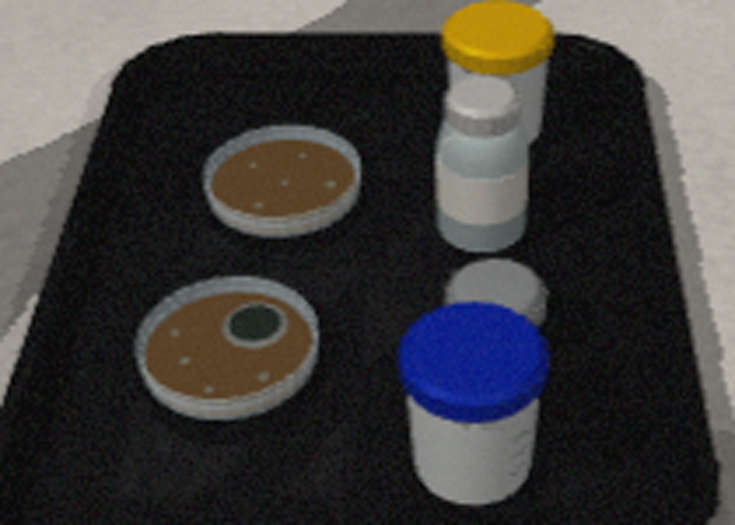

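Both cameras agree: the mouldy dish is the near-left one, with the colony at the crop's (255,323). I take it as roughly (0.490, 0.000), and the blue cap as (0.581, -0.110). I'm closing the fingers and moving high above the colony.

```bash
python3 -m pendant '[0,0,-34,32,0, 0,0,-34,32,0, 0,0,-34,32,0, 0,0,-34,32,0, 0,0,-34,32,0, 0,0,-34,32,0, 0,0,-34,32,0, 0,0,-34,32,0, 0,0,-34,32,0, 0,0,-34,32,0, 0,0,-34,32,0, 0,0,-34,32,0, 0,0,-34,32,0, 0,0,-34,32,0, 0,20,0,0,0, 0,20,0,0,0, 0,20,0,0,0, 0,0,0,0,0, 0,0,0,0,0]' 20
python3 - <<'E'
from h import *
o=r.get_obs(); print(o['clock'],o['tcp_pos'],R.from_rotvec(o['orientation']).as_matrix().round(3),o['grip_width'])
cw=viewer.calibration('wrist'); p,d=viewer.grab_frame('wrist'); save('w1.png',p); print(cw['mtx'])
for n in('mould','blue_pot','mouldy_dish'): print(n,[(round(x['score'],2),np.round(x['location'],3)) for x in nets.look_for(n,'wrist')[:3]])
c=viewer.calibration('scene');print(plane(326,182,.016,c))
# pixel prediction of the mould and blue cap
def fe(P):
    q=cw['world_to_cam']@np.r_[P,1]; x,y,z=q[0],-q[1],-q[2]; rr=np.hypot(x,y); t=np.arctan2(rr,z); k=cw['mtx']; return k[0,0]*t*x/rr+k[0,2],k[1,1]*t*y/rr+k[1,2]
print(fe([.49,0,.016]),fe([.581,-.11,.079]))
p,d=viewer.grab_frame('side'); save('s1.png',p,1.5,(100,50,500,350))
E
```

```text
clock: 3.38
tcp_pos: [0.4907, 0.0046, 0.1907]
orientation: [0.321, 1.546, -0.32]
contact_force: [0.4, -0.4, -0.3]
grip_width: 0.0001
3.375 [0.49065454 0.00455549 0.19073282] [[ 0.001  0.398  0.918]
 [ 0.     0.918 -0.398]
 [-1.     0.001  0.001]] 8.955381293514032e-05
[[309.70691629   0.         318.78747934]
 [  0.         309.70691629 197.27601298]
 [  0.           0.           1.        ]]
mould [(0.74, array([ 0.473, -0.007,  0.018]))]
blue_pot [(0.95, array([ 0.476, -0.258,  0.071])), (0.82, array([ 0.568, -0.256,  0.033])), (0.56, array([ 0.559, -0.09 ,  0.037]))]
mouldy_dish [(0.98, array([ 0.472, -0.011,  0.019]))]
[ 0.5019404  -0.00141012  0.016     ]
(np.float64(317.172212446233), np.float64(182.80700210768364)) (np.float64(252.37956035706287), np.float64(323.2729335837845))
```

View pics/w1.png

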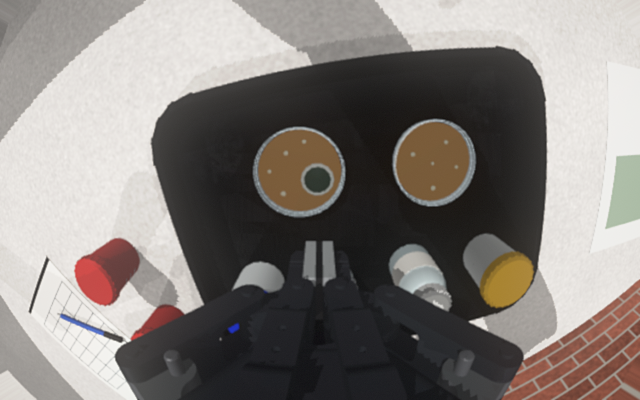

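View pics/s1.png

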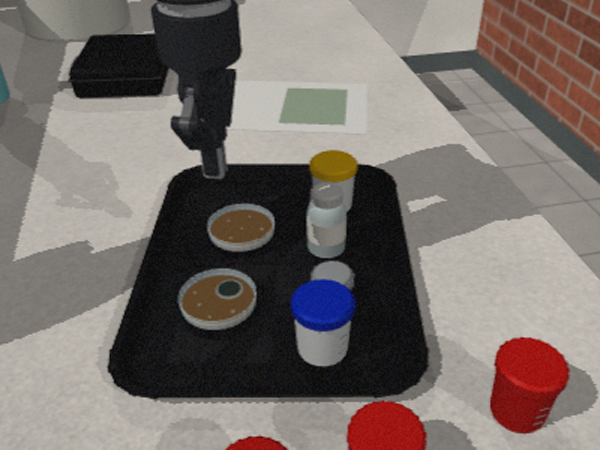

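The wrist view shows the colony at (317,179), against (317,183) predicted for (0.490, 0.000), so it agrees within about 4 mm. In the side view the fingertip hangs high above it, at the crop's (213,178). I'm descending to an intermediate height to check where the tip really is.

```bash
python3 -m pendant '[0,20,-5,-1,0, 0,25,0,0,0, 0,25,0,0,0, 0,25,0,0,0, 0,20,0,0,0, 0,0,0,0,0]'
python3 - <<'E'
from h import *
o=r.get_obs(); t=o['tcp_pos']; print(o['clock'],t)
cw=viewer.calibration('wrist'); p,d=viewer.grab_frame('wrist')
def ray(u,v,z):
    k=cw['mtx'];a=(u-k[0,2])/k[0,0];b=(v-k[1,2])/k[0,0];th=np.hypot(a,b);D=np.array([np.sin(th)*a/th,-np.sin(th)*b/th,-np.cos(th)])
    M=np.linalg.inv(cw['world_to_cam']);D=M[:3,:3]@D;o=M[:3,3];return o+D*(z-o[2])/D[2]
dark=(p.max(2)<80).astype(np.uint8); n,l,st,ce=cv2.connectedComponentsWithStats(dark)
for i in range(1,n):
    if 300<st[i,4]<5000: print(st[i],ce[i],[ray(*ce[i],z)[:2].round(4) for z in(.010,.016)])
print('cam at',np.linalg.inv(cw['world_to_cam'])[:3,3])
q,d=viewer.grab_frame('side'); c=viewer.calibration('side')
for e in(.006,.019,.032): print('tip',e,pix([t[0],t[1],t[2]-e],c))
A=cv2.resize(p[100:300,180:460],(560,400)); B=cv2.resize(q[170:290,190:330],(350*4//4*1,300)); B=cv2.copyMakeBorder(B,0,100,0,0,0)
hb=cv2.resize(q[180:280,200:340],None,fx=4,fy=4,interpolation=2); save('s2.png',hb); save('w2.png',p)
E
```

```text
clock: 4.38
tcp_pos: [0.4865, 0.0003, 0.0742]
orientation: [0.32, 1.549, -0.321]
contact_force: [-0.5, -0.0, 0.2]
grip_width: 0.0001
4.375 [4.86452356e-01 2.97664538e-04 7.41917782e-02]
cam at [0.41306733 0.02944501 0.1979047 ]
tip 0.006 [247, 220]
tip 0.019 [248, 226]
tip 0.032 [249, 231]
```

View pics/s2.png

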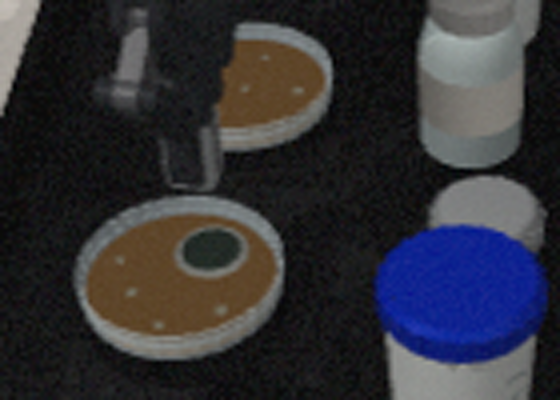

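View pics/w2.png

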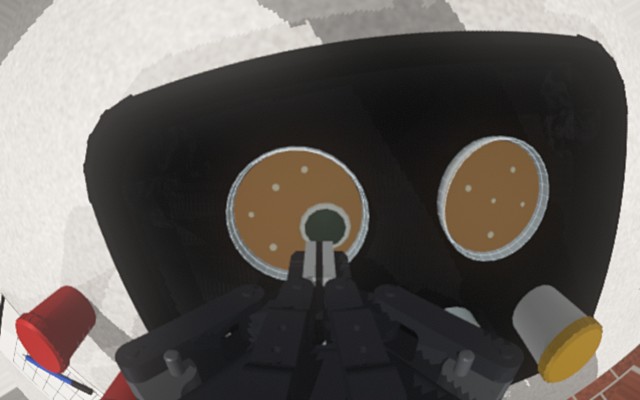

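The side view puts the fingertip's lower edge at about (247,227), which fits the 19 mm offset (226 predicted). In the wrist picture the colony ring is centred at about (325,225). I'm computing its position from that.

Run:
```python
from h import *
cw=viewer.calibration('wrist');t=r.get_obs()['tcp_pos'];k=cw['mtx'];c=viewer.calibration('side')
M=np.linalg.inv(cw['world_to_cam']);o=M[:3,3]
a=(325-k[0,2])/k[0,0];b=(225.5-k[1,2])/k[0,0];th=np.hypot(a,b);D=M[:3,:3]@np.array([np.sin(th)*a/th,-np.sin(th)*b/th,-np.cos(th)])
for z in(.010,.014,.019): print(z,(o+D*(z-o[2])/D[2])[:2].round(4),plane(252.6,242,z,c)[:2].round(4),plane(326,181.5,z,viewer.calibration('scene'))[:2].round(4))
```

```text
0.01 [0.4891 0.0012] [0.4909 0.0063] [0.4945 0.0008]
0.014 [0.4875 0.0017] [0.4908 0.0019] [ 4.984e-01 -3.000e-04]
0.019 [0.4855 0.0025] [ 0.4906 -0.0035] [ 0.5032 -0.0018]
```

The views agree on (0.490, 0.002). I'm moving down to a 2 cm clearance and holding.

```bash
python3 -m pendant '[0,8,3,3,0, 0,8,0,0,0, 0,0,0,0,0, 0,0,0,0,0, 0,0,0,0,0, 0,0,0,0,0, 0,0,0,0,0, 0,0,0,0,0, 0,0,0,0,0, 0,0,0,0,0, 0,0,0,0,0, 0,0,0,0,0, 0,0,0,0,0, 0,0,0,0,0, 0,0,0,0,0, 0,0,0,0,0, 0,0,0,0,0, 0,0,0,0,0, 0,0,0,0,0, 0,0,0,0,0]'
python3 - <<'E'
from h import *
q,d=viewer.grab_frame('side'); save('s3.png',q,4,(200,180,340,280))
E
```

```text
clock: 6.98
tcp_pos: [0.4912, 0.0019, 0.059]
orientation: [0.321, 1.547, -0.321]
contact_force: [-0.3, -0.2, -0.4]
grip_width: 0.0
```

View pics/s3.png

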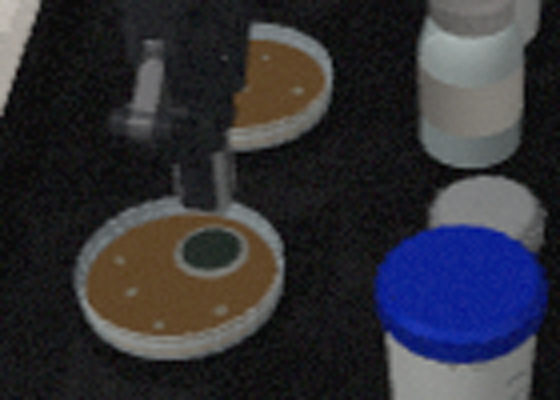

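The fingertip is straight above the colony, with its lower edge at the crop's (205,208) and the colony at (211,250). I'm holding a little longer, then raising the hand and moving across above the blue cap.

```bash
python3 -m pendant '[0,0,0,0,0, 0,0,0,0,0, 0,0,0,0,0, 0,0,0,0,0, 0,-40,0,0,0, 0,-40,0,0,0, 0,-40,0,0,0, 0,0,-17,32,0, 0,0,-17,32,0, 0,0,-17,32,0, 0,0,-17,32,0, 0,20,0,0,0, 0,20,0,0,0, 0,0,0,0,0, 0,0,0,0,0]'
python3 - <<'E'
from h import *
print(r.get_obs()['tcp_pos'])
q,d=viewer.grab_frame('side'); save('s4.png',q,3,(220,150,420,320))
E
```

```text
clock: 8.9
tcp_pos: [0.5819, -0.1114, 0.1396]
orientation: [0.321, 1.546, -0.321]
contact_force: [-0.1, 0.1, -0.1]
grip_width: -0.0001
[ 0.58192965 -0.1114344   0.13958678]
```

View pics/s4.png

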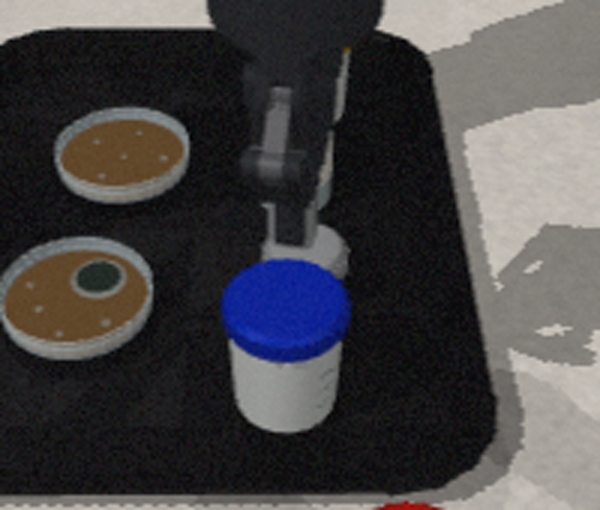

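The tip at the crop's (293,243) is above the blue cap, which is centred at (286,303). The measured TCP matches the cap centre within about 2 mm. I'm going down to a 2 cm clearance and holding.

```bash
python3 -m pendant '[0,11,0,0,0, 0,10,0,0,0, 0,0,0,0,0, 0,0,0,0,0, 0,0,0,0,0, 0,0,0,0,0, 0,0,0,0,0, 0,0,0,0,0, 0,0,0,0,0, 0,0,0,0,0, 0,0,0,0,0, 0,0,0,0,0, 0,0,0,0,0, 0,0,0,0,0, 0,0,0,0,0, 0,0,0,0,0, 0,0,0,0,0, 0,0,0,0,0, 0,0,0,0,0, 0,0,0,0,0]'
python3 - <<'E'
from h import *
print(r.get_obs()['tcp_pos'])
q,d=viewer.grab_frame('side'); save('s5.png',q,3,(220,150,420,320))
E
```

```text
clock: 11.45
tcp_pos: [0.5816, -0.1113, 0.118]
orientation: [0.321, 1.547, -0.321]
contact_force: [0.3, 0.6, 0.1]
grip_width: -0.0004
[ 0.58162268 -0.11134288  0.11797363]
```

View pics/s5.png

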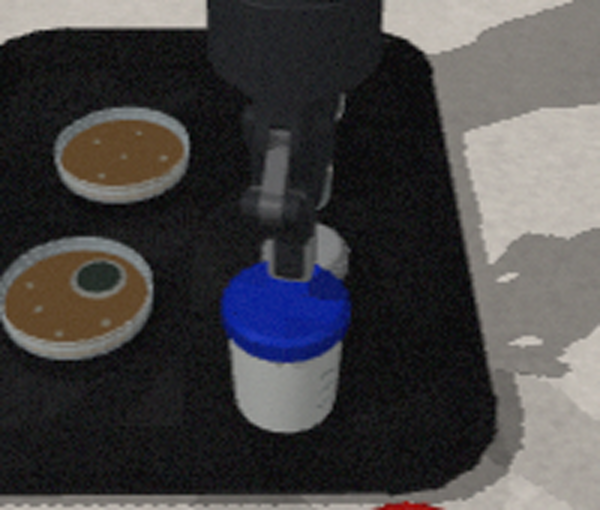

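The tip is at the crop's (290,278), over the blue cap centred at (286,303), with no contact force. I'm holding slightly longer, then rising and moving away to -y, high above the red pots.

```bash
python3 -m pendant '[0,0,0,0,0, 0,0,0,0,0, 0,0,0,0,0, 0,0,0,0,0, 0,-45,0,0,0, 0,-45,0,0,0, 0,-45,0,0,0, 0,-45,0,0,0, 0,0,-43,0,0, 0,0,-43,0,0, 0,0,-43,0,0, 0,0,-43,0,0, 0,0,-43,0,0, 0,0,-43,0,0, 0,0,-43,0,0, 0,0,-43,0,0, 0,0,-43,0,0, 0,0,-43,0,0, 0,0,0,0,0, 0,0,0,0,0]'
python3 - <<'E'
from h import *
o=r.get_obs(); print(o['clock'],o['tcp_pos'],abs(o['qvel']).max())
q,d=viewer.grab_frame('scene'); save('e.png',q)
E
```

```text
clock: 14.0
tcp_pos: [0.4109, -0.5055, 0.2977]
orientation: [0.321, 1.547, -0.32]
contact_force: [0.3, 0.9, 0.3]
grip_width: -0.0
14.0 [ 0.41092574 -0.50545669  0.2976561 ] 0.021292675166931244
```

View pics/e.png

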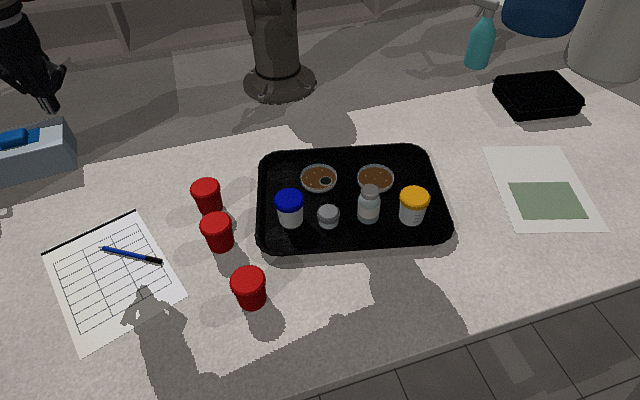

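The hand is at the upper left (40,90), well clear of the tray, and everything on the tray looks unmoved. I'm handing in.

```bash
python3 -c "
from bench import r
print(r.hand_in())"
```

```text
the job is handed in; nothing more can be done
None
```

I pointed at the mould colony and then at the blue cap, took the hand away from the tray and handed the job in at about 14 s. Each point was straight down with closed fingers, about 2 cm above the lid, and held for more than 2 s.

- **Mould colony:** the grasp point (TCP) was at (0.491, 0.002, 0.059). The side and wrist cameras put the colony at (0.488–0.491, 0.002). The coarser overhead estimate was about 8 mm farther in x, so I went with the other two.
- **Blue cap:** the TCP was at (0.582, -0.111, 0.118), and the cap measured (0.581, -0.110) from two cameras.
- **Clearance:** the 2 cm comes from the fingertips being 19 mm beyond the TCP, which matched the side view within about a pixel.
- **Last checks:** force readings stayed within 1 N, at noise level. The final picture shows the tray contents unmoved and the hand clear at (0.41, -0.51, 0.30). No check failed.

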